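# Time a test run of the sewing machine pedal

### The arm

A 6-joint arm with a two-finger parallel gripper is mounted at the origin on the work surface. World frame = base frame: x ahead of the robot, y to its left, z up, the work surface at z = 0. Lengths are in m, angles in rad, forces in N, time in s.
With the tool pointing down it reaches from about 0.3 to 0.875 m from the base axis. Payload 6.4 kg.
Tool frame: the origin (TCP) lies between the finger pads; the fingertips stand ctrl.tip_extent ahead of it and the grasp point (between the pads) is the TCP (ctrl.tip_extent is the distance from the TCP to the fingertips, in m); z points along the fingers, y is the line along which they close (so a half turn about z gives the same grasp; the last joint's range is limited). The gripper opens to 85 mm and grips with 20 to 120 N. Pads are 22 mm wide; open, the fingers measure 114 mm over their backs; the gripper's body (76 mm by 85 mm) begins 54 mm behind the grasp point. The pads swing forward as they close: fully open they stand 13 mm farther back than shut.
Start: joints at [-1.33, 0.181, 1.607, -0, 1.354, -0.206], TCP at [0.248, -0.519, 0.25] pointing down, gripper open.
Joint ranges: [-2.99, 2.99], [-0.89, 2.07], [0.3, 2.58], [-1.14, 4.28], [0, 2.63], [-3.12, 3.12]. Speed limits (rad/s): [2.57, 2.57, 3.01, 3.14, 3.14, 3.14].

### API

Orientations are given as a unit quaternion [w, x, y, z].
In Python, from bench import ctrl gives the robot as it stands.
- The arm moves only by the tool send_rows, never from a script. Its arguments are lists of equal length, an entry for each row: "dr": the turn, a rotation vector about the tool's x, y, z in units of 6 degrees (1.0 is 6 degrees), a list of three; "xyz": the shift along the tool's x, y, z in cm, a list of three; "jaw": the opening in per cent of the stroke, from 0 (shut) to 100 (fully open). In form: {"dr": [[wx, wy, wz], ...], "xyz": [[dx, dy, dz], ...], "jaw": [jaw, ...]}. A call has exactly 8 rows; each row is the pose to reach, as a shift and turn from the pose commanded when the call began, along the tool's axes at that moment; what a row does not reach only later rows make up. A row lasts 1/8 s, in which the tool goes at most 62.5 mm and 10.7 degrees, less where a joint would pass 70% of its speed; a pose out of reach is approached as far as the arm can. A call with a gripper value outside its range is refused whole. The fingers move at their own pace and stop on an object; the grip force is fixed at half the most. Time passes only in rows, so rows that repeat a pose let the fingers close, or fill a call up. It gives the time, the measured TCP pose, the force, the opening and the grip force at its end, in the units of the state.
- ctrl.get_obs(): the state, without advancing time (a new reading comes with each control period).
- ctrl.camera(name): name is "scene" or "side" or "wrist"; returns the picture (420x560x3 uint8, red, green, blue); there is no depth.
- ctrl.calibration(name): a dict with "camera_matrix" (3x3 intrinsics, pixels), "world_from_camera" (4x4, takes a point from camera to world coordinates). Camera axes: x right, y up, looking along -z (the intrinsics and any distortion apply to the point x, -y, -z); pixel columns grow to the right and rows downward; lengths in m; the calibration is good to about 2 mm. A picture is of the moment at which its call begins: read the wrist's pose just before it. calibration takes no time and is no camera call; for the wrist camera it gives the pose at the moment of the call.
- ctrl.hand_in(): hands the job in; it is judged then, once.
The state is a dict: "time_s": time; "q": joint angles; "dq": joint speeds; "joint_efforts": joint torques, N m; "eef_pos": TCP position; "eef_rot": TCP orientation; "wrist_force": force on the tool from outside, world axes, zero at the start; "torque": the same for the moment, N m; "opening": opening from 0.0 (shut) to 1.0 (fully open); "grasp_force": force on a finger pad.
Only numpy, scipy, OpenCV 4.12 (cv2) and the standard library are available. Lean on these libraries where they do the work, as an engineer would, in place of code of your own. Each camera call takes 0.05 s, during which the arm holds its last target. There are 200 camera calls.

### The job

Time a short test run of the repaired sewing machine pedal, touching things only lightly with the fingertips: first tap down the start end of the bench timer's rocker bar (the end with the round pip), then gently press the foot pedal's treadle well down, hold it for about a second and let it come fully up again, and last tap down the plain stop end of the rocker bar. The timer must be running whenever the pedal is down. Do not grip, lift or shove the timer or the pedal, leave everything else on the bench where it stands, and finish clear of everything.

Things in the scene. Friction and masses are not known exactly. Their poses are not given: they have to be found in the camera images.
- timer: White box-shaped bench timer standing loose on the table: 95 mm (its x) by 130 mm (its y) by 39 mm high, 0.45 kg give or take, on rubber feet. Origin: centre of its underside, z up. Its display lies on top on the -x half; a grey rocker bar lies on top on the +x half, 24 mm from the centre, along its y.
- rocker (a joint): Tilt of the timer's rocker bar (28 mm wide, 106 mm long, 8 mm thick, pivoted at its middle, 50 mm above the table). +0.12 rad: start end fully down, the timer runs. -0.12 rad: stop end fully down, the timer is stopped, as at the beginning. It stays where it is left; each end travels about 10 mm between the two, against some 2 N of friction, and then meets a hard stop.
- start_spot (a point): Where to touch the start end of the rocker: centre of the top of a round raised pip (18 mm across, 3 mm high), 40 mm from the pivot towards the timer's +y. About 63 mm above the table when up, 53 mm when down. Only the start end has a pip.
- stop_spot (a point): Where to touch the stop end of the rocker: on the plain flat end without a pip, 40 mm from the pivot towards the timer's -y; a point on the top surface, 50 mm above the table when down, 60 mm when up.
- pedal: Grey foot pedal of a sewing machine standing loose on the table: base 155 mm (its x) by 98 mm (its y) by 16 mm, 0.7 kg give or take, on a rubber sole. Origin: centre of its underside, z up. On it a ribbed treadle plate 138 by 84 mm, hinged at the +x end (64 mm from the centre), slopes up towards the -x end, its free end.
- treadle (a joint): Angle by which the treadle is pressed: 0 fully up, 0.15 rad fully down at a hard stop. A spring brings it back up; at press_spot it takes about 2 N to start and 5 N to be fully down, and more nearer the hinge.
- press_spot (a point): Where to press the treadle: on its top surface, in the middle of its width, 21 mm from the free end and 115 mm from the hinge; 50 mm above the table when up, moving down about 17 mm when fully pressed.
- spool: Bystander, to be left alone: spool of blue thread, 38 mm across, 55 mm tall, standing. Origin: centre of the underside.
- cone: Bystander, to be left alone: tall spool of pale thread, 38 mm across, 75 mm tall, standing. Origin: centre of the underside.
- cup: Bystander, to be left alone: paper coffee cup, 85 mm across the rim, 113 mm tall, standing. Origin: centre of the underside.
- oil: Bystander, to be left alone: small oil bottle, 42 mm across, 110 mm tall, standing. Origin: centre of the underside.
- driver: Bystander, to be left alone: screwdriver, 190 mm long, lying. Origin: on its length, underside.
- scissors: Bystander, to be left alone: scissors, about 190 mm long, 10 mm high, lying. Origin: at the pivot, underside.
- tin: Bystander, to be left alone: flat round bobbin tin, 67 mm across, 24 mm high. Origin: centre of the underside.
Not all that is in view belongs to the job. What is shaped like the timer but green or yellow is not meant.

How it is judged:
By the outcome, as a careful person would: the job done as asked, in the order asked, and still so for the second after the job is handed in, with the robot touching nothing.
It also fails if it takes over 48 s, if anything falls off the work surface, if the arm or the gripper's body presses on something with over 40 N, if the wrist force passes 120 N, or if a joint passes its speed limit or range.

## Working session

There is one attempt and no reset: what is moved stays moved. The work goes in short steps, Python scripts to look and compute and a tool call to move; the robot and the scene stay as the last step left them, time stands still between calls to the robot, and variables do not carry over. Pictures are saved under pics/ and viewed, at most 10 in all, crops included, and the job is handed in when it is done.

Besides the shell and the picture viewer there is one more tool, called after "Emit:" as a command line: name --argument value ..., lists and objects as JSON in quotes. send_rows: Moves the arm, as the interface text tells. Its arguments: {"type":"object","properties":{"dr":{"type":"array","items":{"type":"array","items":{"type":"number"}}},"xyz":{"type":"array","items":{"type":"array","items":{"type":"number"}}},"jaw":{"type":"array","items":{"type":"number"}}},"required":["dr","xyz","jaw"]}

```bash
ls; mkdir -p pics; python3 - <<'E'
from bench import ctrl
import cv2,numpy as np
o=ctrl.get_obs();print(o['time_s'],o['eef_pos'],o['eef_rot'],ctrl.tip_extent)
for n in("scene","side"):
    im=ctrl.camera(n);cv2.imwrite(f"pics/{n}0.png",im[:,:,::-1])
    c=ctrl.calibration(n);print(c.keys());print(np.round(c['camera_matrix'],1),np.round(c['world_from_camera'],3))
E
```

```text
pics
0.0 [ 0.24834897 -0.51804669  0.24938611] [-8.61487532e-04  9.75151376e-01  2.21537926e-01 -2.62351475e-06] 0.019
dict_keys(['camera_matrix', 'world_from_camera'])
[[511.7   0.  281.2]
 [  0.  511.7 205.4]
 [  0.    0.    1. ]] [[-0.443 -0.646  0.621  1.348]
 [ 0.896 -0.331  0.295  0.406]
 [ 0.015  0.688  0.726  1.009]
 [ 0.     0.     0.     1.   ]]
dict_keys(['camera_matrix', 'world_from_camera'])
[[436.1   0.  286.5]
 [  0.  436.1 213.2]
 [  0.    0.    1. ]] [[-1.    -0.009 -0.01   0.524]
 [-0.002 -0.67   0.743  0.987]
 [-0.014  0.743  0.67   0.941]
 [ 0.     0.     0.     1.   ]]
```

View pics/scene0.png

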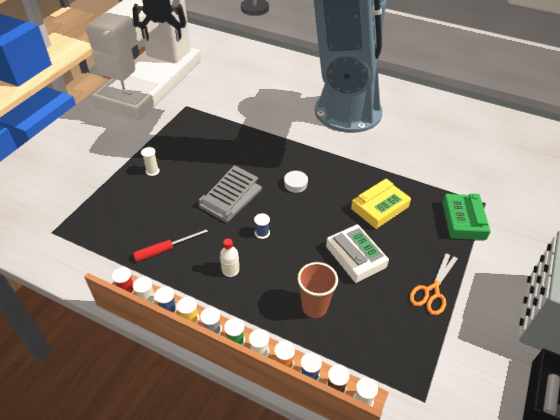

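View pics/side0.png

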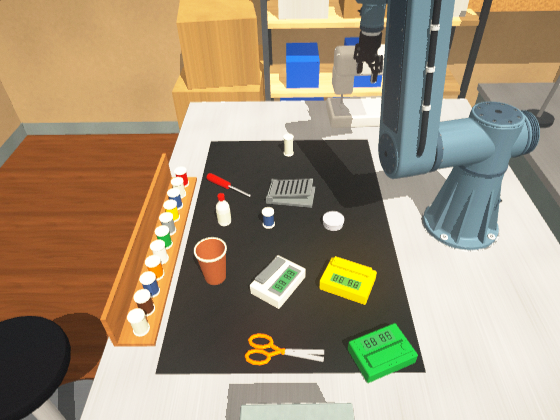

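The scene view shows the white timer at (357,252). The things it could be mistaken for are the yellow box (381,203) and the green box (466,215), and the description rules both out. The pedal is at (231,193). In the side view the timer is at (279,280) and the pedal at (291,192). Next I'll take close crops.

```bash
python3 - <<'E'
import cv2,numpy as np
a=cv2.imread("pics/scene0.png");b=cv2.imread("pics/side0.png")
def c(im,x,y): return cv2.resize(im[y:y+60,x:x+80],(400,300),interpolation=cv2.INTER_CUBIC)
m=np.vstack([np.hstack([c(a,318,220),c(b,240,250)]),np.hstack([c(a,190,162),c(b,252,165)])])
cv2.imwrite("pics/m.png",m)
E
```

```text
(no output)
```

View pics/m.png

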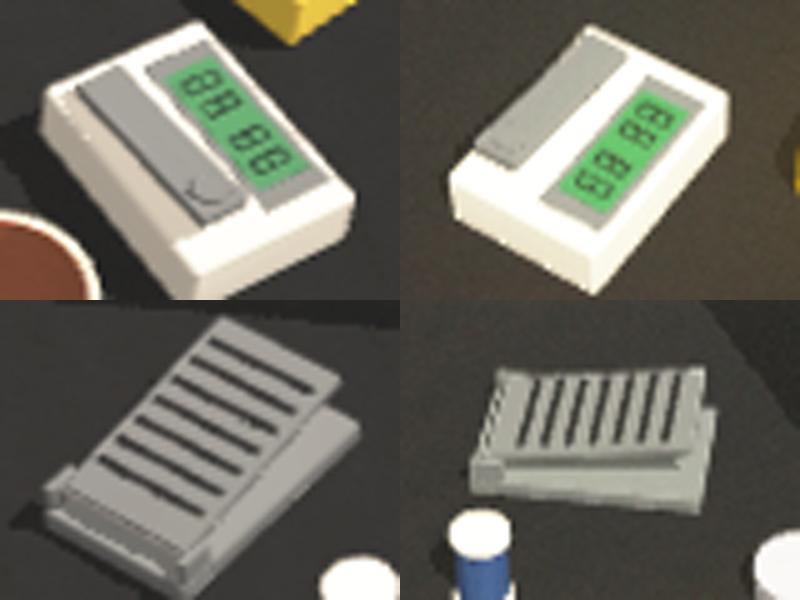

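The crop confirms the white timer: pip at scene (360,258) and side (261,280), stop end towards scene (338,236). The pedal's free end runs from (234,166) to (258,178) in the scene view, and its hinge is at the lower left.

```bash
cat >h.py <<'E'
import numpy as np
from bench import ctrl
def on(n,px,z,cal=None):
    c=cal or ctrl.calibration(n);K=c['camera_matrix'];T=c['world_from_camera']
    d=np.linalg.inv(K)@[px[0],px[1],1];d=T[:3,:3]@(d*[1,-1,-1]);o=T[:3,3]
    return o+d*(z-o[2])/d[2]
E
python3 - <<'E'
from h import *
np.set_printoptions(precision=3,suppress=True)
s=lambda x,y,x0,y0:(x0+x/5-.4,y0+y/5-.4)
A=lambda x,y:s(x,y,318,220);B=lambda x,y:s(x-400,y,240,250)
C=lambda x,y:s(x,y-300,190,162);D=lambda x,y:s(x-400,y-300,252,165)
def pr(l,n,pts,z):
    P=np.array([on(n,p,z)[:2] for p in pts]);print(l,n,P.tolist() and P.round(3).tolist(),'mean',P.mean(0));print('  sides',np.linalg.norm(P-np.roll(P,-1,0),axis=1));return P
pr('timer top','scene',[A(45,93),A(203,22),A(355,195),A(197,270)],.039)
pr('timer top','side',[B(588,27),B(728,95),B(592,263),B(452,180)],.039)
pr('pip','scene',[A(208,188)],.063); pr('pip','side',[B(507,147)],.063)
for n,F,p in(('scene',C,[(222,318),(342,380)]),('side',D,[(703,368),(690,458)])): pr('free',n,[F(*q) for q in p],.053)
for n,F,p in(('scene',C,[(72,495),(185,553)]),('side',D,[(497,372),(510,455)])): pr('hinge',n,[F(*q) for q in p],.03)
for n,p in(('scene',(262,226)),('side',(268,218))): pr('spool',n,[p],.03)
E
```

```text
timer top scene [[0.566, 0.161], [0.487, 0.214], [0.557, 0.317], [0.633, 0.265]] mean [0.561 0.239]
  sides [0.096 0.125 0.092 0.124]
timer top side [[0.563, 0.161], [0.487, 0.211], [0.558, 0.321], [0.632, 0.268]] mean [0.56 0.24]
  sides [0.092 0.131 0.091 0.128]
pip scene [[0.604, 0.257]] mean [0.604 0.257]
  sides [0.]
pip side [[0.603, 0.266]] mean [0.603 0.266]
  sides [0.]
free scene [[0.451, -0.167], [0.465, -0.085]] mean [ 0.458 -0.126]
  sides [0.084 0.084]
free side [[0.452, -0.171], [0.464, -0.077]] mean [ 0.458 -0.124]
  sides [0.094 0.094]
hinge scene [[0.587, -0.182], [0.596, -0.108]] mean [ 0.592 -0.145]
  sides [0.075 0.075]
hinge side [[0.591, -0.198], [0.58, -0.11]] mean [ 0.585 -0.154]
  sides [0.09 0.09]
spool scene [[0.597, -0.004]] mean [ 0.597 -0.004]
  sides [0.]
spool side [[0.595, -0.002]] mean [ 0.595 -0.002]
  sides [0.]
```

```bash
cat >>h.py <<'E'
from scipy.spatial.transform import Rotation
def go(*P):
    o=ctrl.get_obs();R=Rotation.from_quat(o['eef_rot'],scalar_first=True)
    print('t',round(o['time_s'],2),'pos',np.round(o['eef_pos'],4),'z axis',R.as_matrix()[:,2].round(3),'F',np.round(o['wrist_force'],1),'open',o['opening'])
    for p in P: print(p,'-> cm',np.round(R.inv().apply(np.array(p)-o['eef_pos'])*100,2))
E
python3 - <<'E'
from h import *
print('cup rim',on('scene',(318,279),.113),on('side',(211,248),.113),'oil top',on('scene',(229,242),.11))
go((.603,.2605,.25),(.603,.2605,.12))
E
```

```text
cup rim [0.73840344 0.20673006 0.113     ] [0.73355228 0.2020644  0.113     ] oil top [ 0.73433269 -0.01420743  0.11      ]
t 0.1 pos [ 0.2483 -0.5181  0.2495] z axis [-0.     0.002 -1.   ] F [-0.  -0.3 -0.3] open 0.9996966446439142
(0.603, 0.2605, 0.25) -> cm [ 6.563e+01 -5.489e+01  5.000e-02]
(0.603, 0.2605, 0.12) -> cm [ 65.62 -54.87  13.05]
```

Emit:
send_rows --dr '[[0, 0, 0], [0, 0, 0], [0, 0, 0], [0, 0, 0], [0, 0, 0], [0, 0, 0], [0, 0, 0], [0, 0, 0]]' --xyz '[[65.6, -54.9, 0], [65.6, -54.9, 0], [65.6, -54.9, 0], [65.6, -54.9, 0], [65.6, -54.9, 0], [65.6, -54.9, 0], [65.6, -54.9, 0], [65.6, -54.9, 0]]' --jaw '[0, 0, 0, 0, 0, 0, 0, 0]'

```text
time_s: 1.1
eef_pos: [0.456, -0.0615, 0.2503]
eef_rot: [0.0, 0.975, 0.221, 0.0]
wrist_force: [0.7, -0.3, 0.2]
opening: -0.003
grasp_force: 0.0
```

```bash
python3 -c "
from h import *
go((.603,.2605,.25),(.603,.2605,.15))"
```

```text
t 1.1 pos [ 0.456  -0.0615  0.2503] z axis [ 0. -0. -1.] F [ 0.7 -0.3  0.2] open -0.0025046092239749324
(0.603, 0.2605, 0.25) -> cm [ 27.17 -22.69   0.03]
(0.603, 0.2605, 0.15) -> cm [ 27.16 -22.7   10.03]
```

Emit:
send_rows --dr '[[0, 0, 0], [0, 0, 0], [0, 0, 0], [0, 0, 0], [0, 0, 0], [0, 0, 0], [0, 0, 0], [0, 0, 0]]' --xyz '[[27.2, -22.7, 0], [27.2, -22.7, 0], [27.2, -22.7, 0], [27.2, -22.7, 0], [27.2, -22.7, 0], [27.2, -22.7, 0], [27.2, -22.7, 10], [27.2, -22.7, 10]]' --jaw '[0, 0, 0, 0, 0, 0, 0, 0]'

```text
time_s: 2.1
eef_pos: [0.6011, 0.2593, 0.1466]
eef_rot: [0.0, 0.975, 0.222, -0.002]
wrist_force: [-0.8, -0.0, 0.5]
opening: 0.005
grasp_force: 0.0
```

```bash
python3 - <<'E'
from h import *
import cv2
c=ctrl.calibration('wrist')
im=ctrl.camera('wrist');cv2.imwrite('pics/w1.png',im[:,:,::-1])
s=ctrl.camera('scene')[:,:,::-1];cv2.imwrite('pics/s1.png',cv2.resize(s[170:290,290:450],(800,600)))
go((.603,.2605,.15),(.603,.2605,.09))
T=c['world_from_camera'];K=c['camera_matrix'];np.savez('w1.npz',**c)
for P in((.603,.2605,.063),(.5585,.193,.05)):
    q=np.linalg.inv(T)@[*P,1];q=K@(q[:3]*[1,-1,-1]);print(P,q[:2]/q[2])
E
```

```text
t 2.2 pos [0.5988 0.258  0.1439] z axis [-0.011 -0.003 -1.   ] F [-0.5 -0.4 -1.2] open -0.0030638395062832194
(0.603, 0.2605, 0.15) -> cm [ 0.48 -0.04 -0.62]
(0.603, 0.2605, 0.09) -> cm [ 0.55 -0.03  5.38]
(0.603, 0.2605, 0.063) [285.75752656 215.30930158]
(0.5585, 0.193, 0.05) [334.96192035 289.53844281]
```

View pics/w1.png

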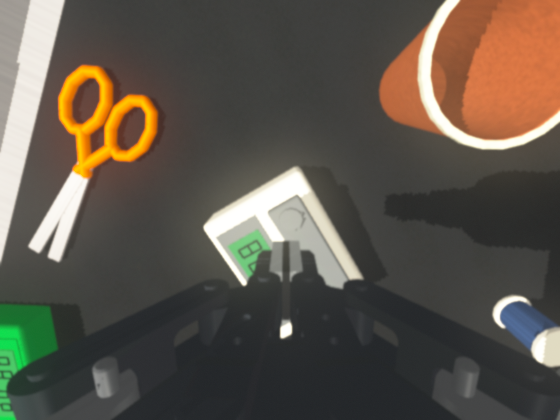

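The wrist view shows the timer with the pip at (292,217), close to the predicted (286,215). The cup, scissors, spool and green box are all clear of it.

```bash
python3 - <<'E'
from h import *
c=dict(np.load('w1.npz'))
print(on('w',(292,217),.063,c), on('w',(205,228),.039,c), on('w',(299,170),.039,c))
go((.603,.2605,.15),(.6,.259,.15))
E
```

```text
[0.60382802 0.25577129 0.063     ] [0.55717747 0.31328161 0.039     ] [0.63468554 0.26416495 0.039     ]
t 2.2 pos [0.5988 0.258  0.1439] z axis [-0.011 -0.003 -1.   ] F [-0.5 -0.4 -1.2] open -0.0030638395062832194
(0.603, 0.2605, 0.15) -> cm [ 0.48 -0.04 -0.62]
(0.6, 0.259, 0.15) -> cm [ 0.15 -0.04 -0.61]
```

Emit:
send_rows --dr '[[0, 0, 0], [0, 0, 0], [0, 0, 0], [0, 0, 0], [0, 0, 0], [0, 0, 0], [0, 0, 0], [0, 0, 0]]' --xyz '[[0, 0, 1], [0, 0, 2], [0, 0, 3], [0, 0, 4], [0, 0, 5], [0, 0, 5.5], [0, 0, 5.5], [0, 0, 5.5]]' --jaw '[0, 0, 0, 0, 0, 0, 0, 0]'

```text
time_s: 3.2
eef_pos: [0.6031, 0.2588, 0.0957]
eef_rot: [-0.0, 0.975, 0.222, 0.0]
wrist_force: [0.4, 0.2, 0.2]
opening: -0.001
grasp_force: 0.0
```

```bash
python3 - <<'E'
from h import *
go((.603,.258,.082),(.603,.258,.072))
E
```

```text
t 3.2 pos [0.6031 0.2588 0.0957] z axis [ 0.001  0.    -1.   ] F [0.4 0.2 0.2] open -0.0008892720585586779
(0.603, 0.258, 0.082) -> cm [-0.05  0.07  1.37]
(0.603, 0.258, 0.072) -> cm [-0.05  0.07  2.37]
```

Emit:
send_rows --dr '[[0, 0, 0], [0, 0, 0], [0, 0, 0], [0, 0, 0], [0, 0, 0], [0, 0, 0], [0, 0, 0], [0, 0, 0]]' --xyz '[[0, 0, 0.4], [0, 0, 0.8], [0, 0, 1.1], [0, 0, 1.3], [0, 0, 1.5], [0, 0, 1.6], [0, 0, 1.7], [0, 0, 1.8]]' --jaw '[0, 0, 0, 0, 0, 0, 0, 0]'

```text
time_s: 4.2
eef_pos: [0.6031, 0.2589, 0.0775]
eef_rot: [-0.0, 0.975, 0.222, 0.0]
wrist_force: [0.2, 1.4, 1.6]
opening: 0.002
grasp_force: 0.9
```

Emit:
send_rows --dr '[[0, 0, 0], [0, 0, 0], [0, 0, 0], [0, 0, 0], [0, 0, 0], [0, 0, 0], [0, 0, 0], [0, 0, 0]]' --xyz '[[0, 0, 0.1], [0, 0, 0.2], [0, 0, 0.3], [0, 0, 0.35], [0, 0, 0.4], [0, 0, 0.45], [0, 0, 0.5], [0, 0, 0.5]]' --jaw '[0, 0, 0, 0, 0, 0, 0, 0]'

```text
time_s: 5.2
eef_pos: [0.603, 0.2587, 0.0727]
eef_rot: [0.0, 0.975, 0.222, 0.0]
wrist_force: [0.9, 0.5, 5.2]
opening: 0.005
grasp_force: 2.6
```

Emit:
send_rows --dr '[[0, 0, 0], [0, 0, 0], [0, 0, 0], [0, 0, 0], [0, 0, 0], [0, 0, 0], [0, 0, 0], [0, 0, 0]]' --xyz '[[0, 0, 0.02], [0, 0, 0.04], [0, 0, 0.06], [0, 0, 0.07], [0, 0, 0.08], [0, 0, 0.08], [0, 0, 0.08], [0, 0, 0.08]]' --jaw '[0, 0, 0, 0, 0, 0, 0, 0]'

```text
time_s: 6.2
eef_pos: [0.6031, 0.2587, 0.0725]
eef_rot: [0.0, 0.975, 0.222, 0.0]
wrist_force: [-1.1, -0.1, 8.8]
opening: -0.001
grasp_force: 4.3
```

Emit:
send_rows --dr '[[0, 0, 0], [0, 0, 0], [0, 0, 0], [0, 0, 0], [0, 0, 0], [0, 0, 0], [0, 0, 0], [0, 0, 0]]' --xyz '[[0, 0, -2], [0, 0, -7], [0, 0, -11], [-4, 4.3, -12], [-8, 8.5, -12], [-12, 12.7, -12], [-16, 17, -12], [-20, 21.2, -12]]' --jaw '[0, 0, 0, 0, 0, 0, 0, 0]'

```text
time_s: 7.2
eef_pos: [0.5129, -0.0205, 0.1921]
eef_rot: [0.0, 0.975, 0.222, -0.0]
wrist_force: [0.3, -0.5, 0.2]
opening: -0.001
grasp_force: 0.0
```

```bash
python3 - <<'E'
from h import *
import cv2
go((.479,-.129,.19),(.479,-.129,.12))
s=ctrl.camera('scene')[:,:,::-1];cv2.imwrite('pics/s2.png',cv2.resize(s[200:290,310:430],(800,600),interpolation=cv2.INTER_CUBIC))
E
```

```text
t 7.2 pos [ 0.5129 -0.0205  0.1921] z axis [-0. -0. -1.] F [ 0.3 -0.5  0.2] open -0.0007695238709995508
(0.479, -0.129, 0.19) -> cm [-7.75  8.32  0.21]
(0.479, -0.129, 0.12) -> cm [-7.74  8.32  7.21]
```

View pics/s2.png

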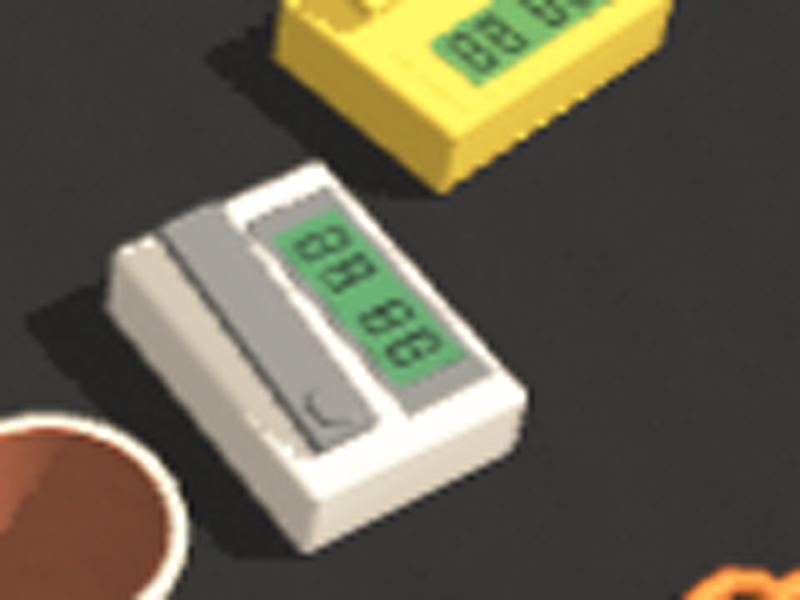

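The pip end (crop (325,410)) is now down, the stop end (200,215) is up, and the timer hasn't moved. On to the pedal.

Emit:
send_rows --dr '[[0, 0, 0], [0, 0, 0], [0, 0, 0], [0, 0, 0], [0, 0, 0], [0, 0, 0], [0, 0, 0], [0, 0, 0]]' --xyz '[[-4, 4.2, 0], [-7.7, 8.3, 0], [-7.7, 8.3, 3], [-7.7, 8.3, 6], [-7.7, 8.3, 8.5], [-7.7, 8.3, 10], [-7.7, 8.3, 10.5], [-7.7, 8.3, 10.5]]' --jaw '[0, 0, 0, 0, 0, 0, 0, 0]'

```text
time_s: 8.25
eef_pos: [0.4807, -0.127, 0.0869]
eef_rot: [0.0, 0.975, 0.222, 0.0]
wrist_force: [0.5, -0.2, -0.1]
opening: 0.0
grasp_force: 0.0
```

```bash
python3 - <<'E'
from h import *
import cv2
go((.479,-.129,.069),(.479,-.129,.052))
s=ctrl.camera('scene')[:,:,::-1];d=ctrl.camera('side')[:,:,::-1]
f=lambda m:cv2.resize(m,(400,300),interpolation=cv2.INTER_CUBIC)
cv2.imwrite('pics/s3.png',np.hstack([f(s[145:235,180:300]),f(d[145:220,245:345])]))
E
```

```text
t 8.25 pos [ 0.4807 -0.127   0.0869] z axis [ 0. -0. -1.] F [ 0.5 -0.2 -0.1] open 0.0003515461280099461
(0.479, -0.129, 0.069) -> cm [-0.24  0.1   1.79]
(0.479, -0.129, 0.052) -> cm [-0.24  0.1   3.49]
```

View pics/s3.png

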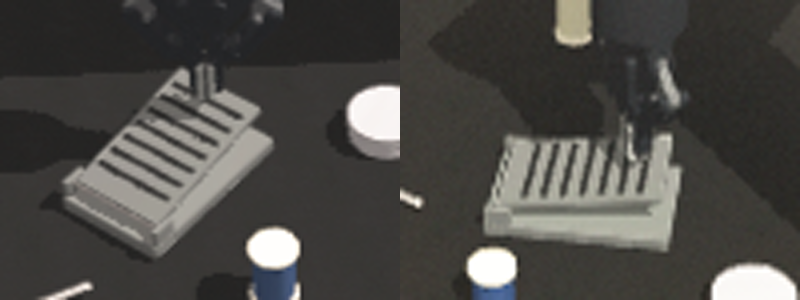

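The shut fingertips hang over the middle of the treadle near its free end, at left crop (205,95) and right crop (635,155). I'll press down.

Emit:
send_rows --dr '[[0, 0, 0], [0, 0, 0], [0, 0, 0], [0, 0, 0], [0, 0, 0], [0, 0, 0], [0, 0, 0], [0, 0, 0]]' --xyz '[[-0.2, 0.1, 0.6], [-0.2, 0.1, 1.2], [-0.2, 0.1, 1.6], [-0.2, 0.1, 1.9], [-0.2, 0.1, 2.2], [-0.2, 0.1, 2.5], [-0.2, 0.1, 2.8], [-0.2, 0.1, 3.0]]' --jaw '[0, 0, 0, 0, 0, 0, 0, 0]'

```text
time_s: 9.35
eef_pos: [0.4788, -0.1287, 0.0563]
eef_rot: [-0.0, 0.975, 0.222, -0.0]
wrist_force: [-3.8, 0.8, 3.7]
opening: -0.001
grasp_force: 2.2
```

Emit:
send_rows --dr '[[0, 0, 0], [0, 0, 0], [0, 0, 0], [0, 0, 0], [0, 0, 0], [0, 0, 0], [0, 0, 0], [0, 0, 0]]' --xyz '[[-0.1, -0.05, 0.1], [-0.15, -0.1, 0.2], [-0.15, -0.1, 0.3], [-0.15, -0.1, 0.35], [-0.15, -0.1, 0.4], [-0.15, -0.1, 0.4], [-0.15, -0.1, 0.4], [-0.15, -0.1, 0.4]]' --jaw '[0, 0, 0, 0, 0, 0, 0, 0]'

```text
time_s: 10.35
eef_pos: [0.4776, -0.1288, 0.0526]
eef_rot: [0.0, 0.975, 0.222, 0.0]
wrist_force: [3.7, -0.3, 4.4]
opening: 0.002
grasp_force: 2.3
```

Emit:
send_rows --dr '[[0, 0, 0], [0, 0, 0], [0, 0, 0], [0, 0, 0], [0, 0, 0], [0, 0, 0], [0, 0, 0], [0, 0, 0]]' --xyz '[[0.05, 0.03, 0.03], [0.05, 0.03, 0.05], [0.05, 0.03, 0.05], [0.05, 0.03, 0.05], [0.05, 0.03, 0.05], [0.05, 0.03, 0], [0.05, 0.03, -0.3], [0.05, 0.03, -0.8]]' --jaw '[0, 0, 0, 0, 0, 0, 0, 0]'

```text
time_s: 11.35
eef_pos: [0.4776, -0.1285, 0.0605]
eef_rot: [-0.0, 0.975, 0.221, -0.0]
wrist_force: [1.1, -1.4, 2.7]
opening: -0.004
grasp_force: 1.5
```

Emit:
send_rows --dr '[[0, 0, 0], [0, 0, 0], [0, 0, 0], [0, 0, 0], [0, 0, 0], [0, 0, 0], [0, 0, 0], [0, 0, 0]]' --xyz '[[0, 0, -0.5], [0, 0, -1], [0, 0, -1.5], [0, 0, -2.5], [0, 0, -5], [0, 0, -9], [0, 0, -12], [0, 0, -12]]' --jaw '[0, 0, 0, 0, 0, 0, 0, 0]'

```text
time_s: 12.35
eef_pos: [0.4792, -0.1292, 0.1833]
eef_rot: [0.002, 0.975, 0.222, 0.002]
wrist_force: [0.7, -0.1, -0.1]
opening: 0.003
grasp_force: 0.0
```

```bash
python3 - <<'E'
from h import *
import cv2
go((.5585,.193,.18))
s=ctrl.camera('scene')[:,:,::-1];d=ctrl.camera('side')[:,:,::-1]
f=lambda m:cv2.resize(m,(400,300),interpolation=cv2.INTER_CUBIC)
g=lambda m,x,y:f(m[y:y+60,x:x+80])
m=np.vstack([np.hstack([g(s,318,220),g(d,240,250)]),np.hstack([g(s,190,162),g(d,252,165)])])
cv2.imwrite('pics/s4.png',m)
E
```

```text
t 12.35 pos [ 0.4792 -0.1292  0.1833] z axis [ 0.004 -0.002 -1.   ] F [ 0.7 -0.1 -0.1] open 0.0025924202124388233
(0.5585, 0.193, 0.18) -> cm [ 21.07 -25.63   0.29]
```

View pics/s4.png

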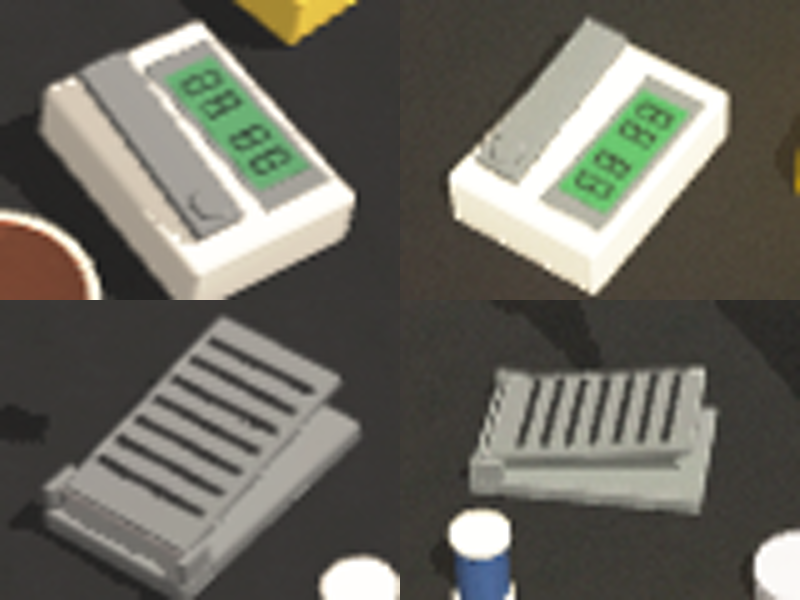

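The treadle is fully up, neither the pedal nor the timer has moved, and the start end is still down. Now for the stop end.

Emit:
send_rows --dr '[[0, 0, 0], [0, 0, 0], [0, 0, 0], [0, 0, 0], [0, 0, 0], [0, 0, 0], [0, 0, 0], [0, 0, 0]]' --xyz '[[3.5, -4.3, 0], [7, -8.5, 0], [10.5, -12.8, 0], [14, -17, 0], [17.6, -21.3, 0], [21.1, -25.6, 0], [21.1, -25.6, 0], [21.1, -25.6, 0]]' --jaw '[0, 0, 0, 0, 0, 0, 0, 0]'

```text
time_s: 13.45
eef_pos: [0.5564, 0.1933, 0.1787]
eef_rot: [0.0, 0.975, 0.222, -0.002]
wrist_force: [-1.1, 0.7, 0.0]
opening: -0.005
grasp_force: 0.0
```

```bash
python3 - <<'E'
from h import *
go((.5585,.192,.095),(.5585,.192,.07))
E
```

```text
t 13.45 pos [0.5564 0.1933 0.1787] z axis [-0.003 -0.001 -1.   ] F [-1.1  0.7  0. ] open -0.004631190438648964
(0.5585, 0.192, 0.095) -> cm [0.16 0.21 8.37]
(0.5585, 0.192, 0.07) -> cm [ 0.17  0.21 10.87]
```

Emit:
send_rows --dr '[[0, 0, 0], [0, 0, 0], [0, 0, 0], [0, 0, 0], [0, 0, 0], [0, 0, 0], [0, 0, 0], [0, 0, 0]]' --xyz '[[0, 0.1, 2], [0, 0.1, 4], [0, 0.1, 6], [0, 0.1, 7.5], [0, 0.1, 8.3], [0, 0.1, 8.3], [0, 0.1, 8.3], [0, 0.1, 8.3]]' --jaw '[0, 0, 0, 0, 0, 0, 0, 0]'

```text
time_s: 14.45
eef_pos: [0.5585, 0.1928, 0.0983]
eef_rot: [0.0, 0.975, 0.222, 0.001]
wrist_force: [-0.2, -0.3, -0.6]
opening: -0.002
grasp_force: 0.0
```

```bash
python3 - <<'E'
from h import *
import cv2
go((.5585,.192,.079),(.5585,.192,.07))
s=ctrl.camera('scene')[:,:,::-1];d=ctrl.camera('side')[:,:,::-1]
f=lambda m:cv2.resize(m,(400,300),interpolation=cv2.INTER_CUBIC)
cv2.imwrite('pics/s5.png',np.hstack([f(s[205:280,310:410]),f(d[230:305,230:330])]))
E
```

```text
t 14.45 pos [0.5585 0.1928 0.0983] z axis [ 0.001  0.    -1.   ] F [-0.2 -0.3 -0.6] open -0.0022397043441429996
(0.5585, 0.192, 0.079) -> cm [-0.04  0.07  1.93]
(0.5585, 0.192, 0.07) -> cm [-0.04  0.07  2.83]
```

View pics/s5.png

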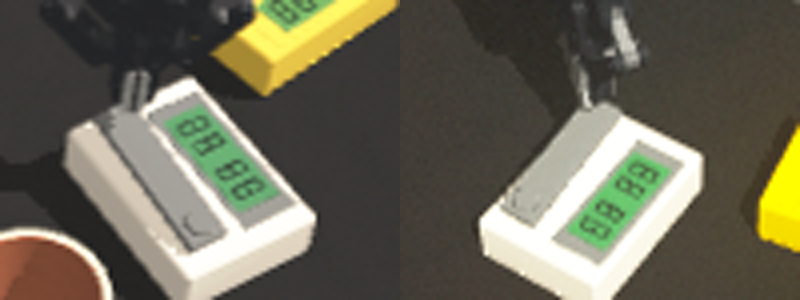

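The fingertips are above the stop end, at left crop (130,105) and right crop (595,105). I'll press it in small steps.

Emit:
send_rows --dr '[[0, 0, 0], [0, 0, 0], [0, 0, 0], [0, 0, 0], [0, 0, 0], [0, 0, 0], [0, 0, 0], [0, 0, 0]]' --xyz '[[0, 0, 0.5], [0, 0, 1.0], [0, 0, 1.4], [0, 0, 1.7], [0, 0, 2.0], [0, 0, 2.2], [0, 0, 2.4], [0, 0, 2.5]]' --jaw '[0, 0, 0, 0, 0, 0, 0, 0]'

```text
time_s: 15.55
eef_pos: [0.558, 0.1924, 0.0725]
eef_rot: [0.0, 0.975, 0.222, -0.0]
wrist_force: [-1.7, -1.7, 3.1]
opening: -0.001
grasp_force: 1.4
```

Emit:
send_rows --dr '[[0, 0, 0], [0, 0, 0], [0, 0, 0], [0, 0, 0], [0, 0, 0], [0, 0, 0], [0, 0, 0], [0, 0, 0]]' --xyz '[[0, 0, 0.06], [0, 0, 0.12], [0, 0, 0.17], [0, 0, 0.22], [0, 0, 0.26], [0, 0, 0.3], [0, 0, 0.3], [0, 0, 0.3]]' --jaw '[0, 0, 0, 0, 0, 0, 0, 0]'

```text
time_s: 16.55
eef_pos: [0.5581, 0.1925, 0.07]
eef_rot: [0.0, 0.975, 0.222, 0.0]
wrist_force: [-2.8, -3.0, 6.5]
opening: 0.003
grasp_force: 3.7
```

Emit:
send_rows --dr '[[0, 0, 0], [0, 0, 0], [0, 0, 0], [0, 0, 0], [0, 0, 0], [0, 0, 0], [0, 0, 0], [0, 0, 0]]' --xyz '[[0, 0, 0.02], [0, 0, 0.04], [0, 0, 0.06], [0, 0, 0.08], [0, 0, 0.08], [0, 0, 0.08], [0, 0, 0.08], [0, 0, 0.08]]' --jaw '[0, 0, 0, 0, 0, 0, 0, 0]'

```text
time_s: 17.55
eef_pos: [0.5582, 0.1925, 0.0698]
eef_rot: [0.0, 0.975, 0.222, 0.0]
wrist_force: [-5.1, -3.1, 12.7]
opening: -0.002
grasp_force: 6.0
```

It's on the hard stop: 12.7 N with only 0.2 mm more travel. I'll lift clear.

Emit:
send_rows --dr '[[0, 0, 0], [0, 0, 0], [0, 0, 0], [0, 0, 0], [0, 0, 0], [0, 0, 0], [0, 0, 0], [0, 0, 0]]' --xyz '[[0, 0, -0.5], [0, 0, -2], [0, 0, -5], [0, 0, -9], [0, 0, -13], [0, 0, -16], [0, 0, -17], [0, 0, -17]]' --jaw '[0, 0, 0, 0, 0, 0, 0, 0]'

```text
time_s: 18.55
eef_pos: [0.5582, 0.1928, 0.239]
eef_rot: [-0.0, 0.975, 0.222, 0.001]
wrist_force: [-0.7, 0.2, -1.4]
opening: -0.0
grasp_force: 0.0
```

```bash
python3 - <<'E'
from h import *
import cv2
go()
s=ctrl.camera('scene')[:,:,::-1];d=ctrl.camera('side')[:,:,::-1]
f=lambda m:cv2.resize(m,(400,300),interpolation=cv2.INTER_CUBIC)
g=lambda m,x,y:f(m[y:y+60,x:x+80])
cv2.imwrite('pics/s6.png',np.vstack([np.hstack([g(s,318,220),g(d,240,250)]),np.hstack([f(s),f(d)])]))
E
```

```text
t 18.55 pos [0.5582 0.1928 0.239 ] z axis [ 0.001  0.    -1.   ] F [-0.7  0.2 -1.4] open -0.00019693465858347162
```

View pics/s6.png

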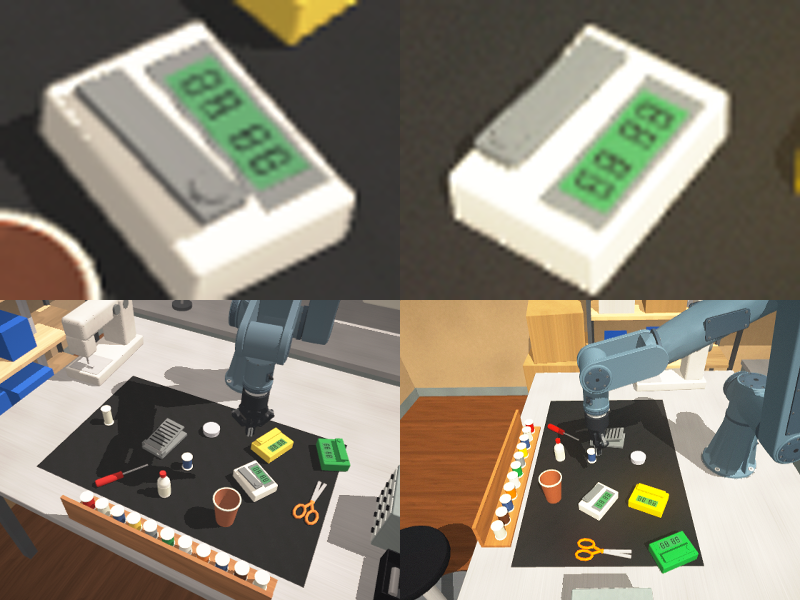

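The rocker is back in its starting position with the stop end down, nothing else has moved, and the arm is clear of everything.

```bash
python3 -c "
from bench import ctrl
print(ctrl.hand_in())"
```

```text
the job is handed in; nothing more can be done
None
```

I tapped the timer's start end down, pressed the pedal to about the bottom of its travel for roughly a second and let it come fully up, then tapped the stop end down; nothing else moved, and I handed in with the arm clear at about 19 s of the 48 s allowed.

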